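# Lock, wind and load the clockwork turntable

## Task

Get the clockwork turntable ready for breakfast. First take the locking pin from its wooden stand, put its tip into the hole in the lug of the sprung tension wheel, swing the wheel round anticlockwise with it until the lug is over the hole in the drive box, and push the pin fully home through both so that the wheel stays locked when let go; only then wind the key clockwise, a part turn at a time, right up to its stop. Stand every honey jar, cocoa tin and tea box that is there upright on the platter inside its rim, and leave the lemon, the mug and the little shaker where they are.

Things in the scene. Friction and masses are not known exactly. Their poses are not given: they have to be found in the camera images.
- turntable: Clockwork turntable, fixed. Grey drive box 125 (x) x 225 (y) x 60 mm high; its origin is on the underside, 8 mm from the box's middle towards the platter; z up, -y points to the round wooden platter. The tension wheel is on the box top near the platter, the winding key at the other end.
- platter (a point): Centre of the flat upper face of the round wooden platter, 70 mm above the worktop, z up. The flat face inside the rim has a radius of about 95 mm; the rim stands 6 mm above the face and has an outer radius of 106 mm. The platter is braked and does not turn.
- lock_hole (a point): Centre of the mouth of the round hole in the top of the drive box (60 mm above the worktop), 16 mm across with a 2 mm bevel, 34 mm deep, vertical. The lug of the tension wheel covers it when the wheel is swung round.
- lug_hole (a point): Middle of the upper mouth of the hole in the tension wheel's lug, 78 mm above the worktop. It goes straight through the lug: 16 mm across, 14 mm deep; below are a 4 mm gap and the flat box top (a pin let go in it stands on the box top). The lug is a 32 mm square plate, 65 mm from the wheel's upright axis, and moves with it. A rubber roller on the wheel ends at the platter's rim.
- tension_wheel (a joint): Turn of the tension wheel about its upright axis, rad: 0 at rest, growing anticlockwise from above, stop at 1.0; the lug hole is in line with lock_hole at 0.90. A spring drives it back to 0: 1.2 N at the lug at rest, 3.5 N at 0.9. In the turntable's frame its axis is at x 30, y -50 mm, lock_hole at -29, -78 mm, lug_hole at rest at -28, -22 mm.
- winding_key (a joint): Turn of the winding key about its upright axis, rad, growing clockwise seen from above; its stop (fully wound) is at 4.2 and it starts between 0 and 0.5. It resists with 0.06 to 0.1 N m and stays where it is left.
- key_grip (a point): Middle of the blade of the winding key, on its upright axis, 116 mm above the worktop. The blade is a flat steel plate 60 mm long along this point's x axis, 10 mm thick along its y, 36 mm high (from 98 to 134 mm above the worktop), on a 14 mm stem.
- pin_stand: Wooden block 70 x 70 x 40 mm, fixed; origin at the middle of its underside. The locking pin starts standing in the 15 mm hole in its middle, 32 mm deep. Behind it and the turntable stands a fixed dish rack (x 0.53 to 0.85 m, y -0.19 to 0.24 m): wire rim 131 mm high, plates and glasses in it to about 350 mm.
- locking_pin: Locking pin, 80 g, 89 mm long, standing upright: steel shank 12 mm across from 0 to 46 mm, with a stepped 9 mm tip in the first 3 mm, then a square black grip 24 x 24 mm from 46 to 86 mm, sides along its x and y, then a small cap. Its origin is the middle of the tip, its z points up to the grip. The pin goes home when the underside of the grip rests on the lug, tip 28 mm below lock_hole.
- pin_tip (a point): Tip of the locking pin, at the pin's origin.
- honey_jar: Round glass honey jar with a black lid, body 60 mm across (lid 63), 94 mm high, 0.33 kg; origin in the middle of its underside, z up. May be absent.
- cocoa_tin: Round cocoa tin, 61 mm across, 104 mm high, 0.28 kg; origin in the middle of its underside, z up. May be absent.
- tea_box_a: Yellow card tea box, 57 mm (its x) x 70 mm (its y) x 76 mm high, 0.09 kg; origin in the middle of its underside, z up. Grasp it across its x. May be absent.
- tea_box_b: Green card tea box, 58 mm (its x) x 69 mm (its y) x 78 mm high, 0.09 kg; origin in the middle of its underside, z up. Grasp it across its x. May be absent.
- lemon: Lemon, 78 x 55 x 56 mm; to be left alone.
- mug_used: Spotted mug, 82 x 114 mm with its handle, 91 mm high; to be left alone.
- shaker: Small glass shaker with a steel cap, 30 mm across, 43 mm high; to be left alone.
Not all that is in view belongs to the job. What is shaped like the tea_box_b but turquoise is not meant.

How it is judged:
By the outcome, as a careful person would: the job done as asked, in the order asked, and still so for the second after the job is handed in, with the robot touching nothing.
Of honey_jar, cocoa_tin, tea_box_a, tea_box_b only 2 to 3 are there at a start; the rules pass over those that are not, and their reading is None.
At some moment in a run one of tea_box_a, tea_box_b may be knocked a few centimetres aside while the robot is not near it.
It also fails if it takes over 210 s, if anything falls off the work surface, if the arm or the gripper's body presses on something with over 40 N, if the wrist force passes 120 N, or if a joint passes its speed limit or range.

## Robot

A 7-joint arm with a two-finger parallel gripper is mounted at the origin on a cart in front of the work surface, level with it; the furniture and walls round the work are solid. World frame = base frame: x ahead of the robot, y to its left, z up, the work surface at z = 0. Lengths are in m, angles in rad, forces in N, time in s.
With the tool pointing down it reaches from about 0.35 to 0.9 m from the base axis. Payload 8.1 kg.
Tool frame: the origin (TCP) lies at the very end of the fingers, on their centre line; the grasp point (between the pads) lies 19 mm behind it (arm.tcp_to_grasp is the z of the grasp point in the tool frame, in m); z points along the fingers, y is the line along which they close (so a half turn about z gives the same grasp; the last joint's range is limited). The gripper opens to 92 mm and grips with 3 to 60 N. Pads are 19 mm wide; open, the fingers measure 130 mm over their backs; the gripper's body (75 mm by 190 mm) begins 47 mm behind the grasp point.
Start: joints at [1.1, 0.434, 0.025, 1.573, -0.012, 1.134, -0.075], TCP at [0.225, -0.583, 0.227] pointing down, gripper open.
Joint ranges: [-2.62, 2.62], [-0.44, 2.09], [-1.27, 1.32], [0.08, 2.57], [-1.32, 4.46], [0.12, 2], [-2.74, 2.74]. Speed limits (rad/s): [2.22, 2.22, 3.01, 3.01, 3.14, 3.14, 3.14].

## Interface

Orientations are given as a rotation vector (axis times angle).
In Python, from cell import readout, vision, sign_off, arm gives the robot as it stands. The module is installed in compiled form; this text tells all that it offers.
- The arm moves only by the shell command python3 -m creep 'ROWS' [FORCE]. ROWS is JSON, a list of rows, each a list of 5 numbers: the shift along the tool's x, y, z in units of 4 cm (1.0 is 4 cm), then the turn about the tool's z in units of 4 degrees (1.0 is 4 degrees), then the opening, from 0 (shut) to 1 (fully open). A call has 1 to 12 rows; each row shifts and turns the commanded pose from where the row before left it, along the tool's axes as they then stand; what a row does not reach is not made up. A row lasts 1/8 s, in which the tool goes at most 62.5 mm and 10.7 degrees, less where a joint would pass 70% of its speed; a pose out of reach is approached as far as the arm can. A call with a number of a shift or a turn outside -1 to 1 is refused whole. A call with a gripper value outside its range is refused whole. The fingers move at their own pace and stop on an object; FORCE is the grip in N (left out, the last holds). Time passes only in rows, so rows that do not move let the fingers close. It gives the time, the measured TCP pose, the force, the opening and the grip force at its end, in the units of the state.
- readout.observe(): the state, without advancing time (a new reading comes with each control period).
- vision.get_image(name): name is "side" or "top" or "wrist"; returns a dict with "pixels" (384x512x3 uint8, blue, green, red), "z_map" (384x512 float32, m along the optical axis (not along the pixel's ray), 0 where there is no reading), "camera_matrix" (3x3 intrinsics, pixels), "position" and "rotation" of the camera in the world. Camera axes: x right, y up, looking along -z (the intrinsics and any distortion apply to the point x, -y, -z); pixel columns grow to the right and rows downward; lengths in m; the calibration is good to about 2 mm. A picture is of the moment at which its call begins.
- sign_off(): hands the job in; it is judged then, once.
The state is a dict: "clock": time; "joints": joint angles; "dq": joint speeds; "joint_efforts": joint torques, N m; "position": TCP position; "ee_rot": TCP orientation; "force": force on the tool from outside, world axes, zero at the start; "ft_torque": the same for the moment, N m; "width": opening from 0.0 (shut) to 1.0 (fully open); "gripper_force": force on a finger pad.
Only numpy, scipy, OpenCV 4.12 (cv2) and the standard library are available. Lean on these libraries where they do the work, as an engineer would, in place of code of your own. Each camera call takes 0.05 s, during which the arm holds its last target. There are 200 camera calls.

## Working session

There is one attempt and no reset: what is moved stays moved. The work goes in short steps, Python scripts to look and compute and a shell command to move; the robot and the scene stay as the last step left them, time stands still between calls to the robot, and variables do not carry over. Pictures are saved under pics/ and viewed, at most 14 in all, crops included, and the job is handed in when it is done.

```bash
mkdir -p pics; cat > h.py <<'E'
import numpy as np, cv2
from scipy.spatial.transform import Rotation as R
from cell import readout, vision, sign_off, arm
def shot(n,f=None):
    d=vision.get_image(n)
    if f: cv2.imwrite('pics/'+f,d['pixels'])
    return d
def cloud(d):
    K=np.array(d['camera_matrix']);z=d['z_map'];v,u=np.mgrid[:z.shape[0],:z.shape[1]]
    p=np.stack([(u-K[0,2])/K[0,0]*z,-(v-K[1,2])/K[1,1]*z,-z],-1)
    Rm=np.array(d['rotation']);Rm=Rm if Rm.shape==(3,3) else R.from_rotvec(Rm).as_matrix()
    return p@Rm.T+np.array(d['position'])
def ray(d,u,v,h):
    K=np.array(d['camera_matrix']);c=np.array([(u-K[0,2])/K[0,0],-(v-K[1,2])/K[1,1],-1])
    Rm=np.array(d['rotation']);Rm=Rm if Rm.shape==(3,3) else R.from_rotvec(Rm).as_matrix()
    w=Rm@c;o=np.array(d['position']);return o+w*(h-o[2])/w[2]
def go(x,y,h=None,yaw=None):
    """units of shift in tool axes to bring TCP to x,y(,z); yaw = wanted dir of tool y axis mod pi"""
    s=readout.observe();M=R.from_rotvec(s['ee_rot']).as_matrix();p=np.array(s['position'])
    t=np.array([x,y,p[2] if h is None else h])
    a=np.arctan2(M[1,1],M[0,1])
    print('t',round(s['clock'],2),'p',p.round(4),'tilt',M[:,2].round(3),'yaw_y deg',np.degrees(a).round(2),'w',round(s['width'],3))
    print('shift units',(M.T@(t-p)/.04).round(2), 'm',(t-p).round(4))
    if yaw is not None:
        e=(yaw-np.degrees(a)+90)%180-90
        print('turn units about tool z',(-e/4).round(2),'q7',s['joints'][6])
E
python3 - <<'E'
from h import *
for n in ('top','side','wrist'):
    d=shot(n,n+'0.png');np.save(n+'.npy',d,allow_pickle=True)
    print(n,d['camera_matrix'],d['position'],np.array(d['rotation']).round(3).tolist(),[k for k in d])
print(readout.observe(),arm.tcp_to_grasp)
a=cv2.imread('pics/top0.png');print(a.shape)
E
```

```text
top [[424.27587793   0.         247.75874419]
 [  0.         424.27587793 195.74480199]
 [  0.           0.           1.        ]] [0.33824021 0.03893043 1.38974687] [0.144, -0.119, -1.576] ['pixels', 'z_map', 'camera_matrix', 'position', 'rotation']
side [[370.11789432   0.         258.36009972]
 [  0.         370.11789432 202.07226828]
 [  0.           0.           1.        ]] [0.4805154  0.88725046 0.6391115 ] [0.073, -1.477, -2.72] ['pixels', 'z_map', 'camera_matrix', 'position', 'rotation']
wrist [[320.9794772    0.         256.00820776]
 [  0.         320.9794772  193.19140805]
 [  0.           0.           1.        ]] [ 0.2998834  -0.55439333  0.3836104 ] [-0.261, 0.181, -1.194] ['pixels', 'z_map', 'camera_matrix', 'position', 'rotation']
{'clock': 0.15, 'joints': array([ 1.10036466,  0.43504285,  0.02497649,  1.57388555, -0.0115745 ,
        1.13395121, -0.07511709]), 'dq': array([-0.0010835 , -0.00189864, -0.00026197, -0.00281751,  0.00182402,
       -0.00033831,  0.00145404]), 'joint_efforts': array([ 1.92968284e-03, -6.68259430e+01,  9.85758752e-01, -3.14690781e+01,
       -6.05872320e-02,  3.94382759e-02,  1.06490197e-04]), 'position': array([ 0.22456044, -0.58286785,  0.22613873]), 'ee_rot': array([-3.08755795e+00, -5.74218063e-01,  5.25228782e-04]), 'force': array([-0.43498646, -0.26671499, -0.47571457]), 'ft_torque': array([-0.03356994, -0.03223905,  0.03462221]), 'gripper_force': 0.0, 'width': 0.9995636939321209} -0.0188
(384, 512, 3)
```

View pics/top0.png

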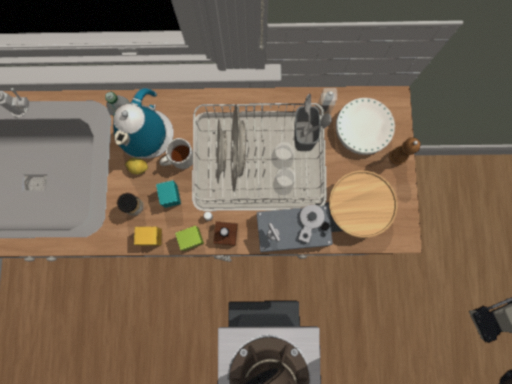

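View pics/side0.png

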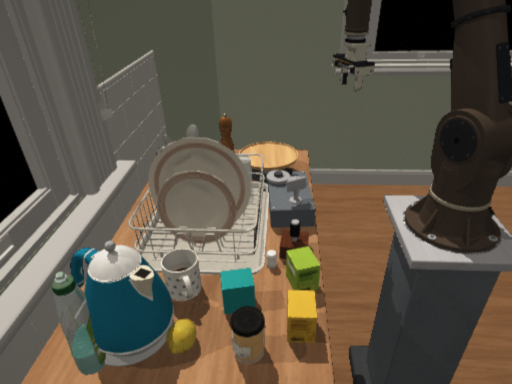

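Top view: platter (363,205), drive box (294,229) with key (273,232), wheel (312,216) and lug (~305,236), pin stand (226,234), yellow box (147,236), green (188,238), turquoise decoy (168,193), honey jar (129,204); no cocoa tin. The side view agrees.

```bash
python3 - <<'E'
from h import *
d=shot('top');P=cloud(d);im=d['pixels'];hsv=cv2.cvtColor(im,cv2.COLOR_BGR2HSV)
def blob(name,m,roi):
    u0,u1,v0,v1=roi;mm=np.zeros(m.shape,np.uint8);mm[v0:v1,u0:u1]=m[v0:v1,u0:u1]
    n,l,st,c=cv2.connectedComponentsWithStats(mm)
    if n<2: print(name,'none');return
    k=1+np.argmax(st[1:,4]);ys,xs=np.where(l==k);h=np.median(P[ys,xs,2])
    # metric rectangle at its height
    q=np.array([ray(d,x,y,h)[:2] for x,y in zip(xs,ys)])
    r=cv2.minAreaRect((q*1000).astype(np.float32))
    print(name,'n',len(xs),'h',h.round(4),'c',q.mean(0).round(4),'rect',np.round(r[0],1),np.round(r[1],1),round(r[2],1))
Z=P[...,2]
H,S,V=hsv[...,0],hsv[...,1],hsv[...,2]
blob('yellow',(Z>.06)&(Z<.09),(130,165,220,252))
blob('green',(Z>.06)&(Z<.09),(172,206,222,255))
blob('jar',(Z>.08)&(Z<.11),(112,150,188,220))
blob('platter',(Z>.055)&(Z<.09)&(S>60),(328,400,165,242))
blob('key',(Z>.12)&(Z<.145),(260,290,215,248))
blob('boxtop',(Z>.052)&(Z<.068),(250,340,200,255))
blob('lugwheel',(Z>.07)&(Z<.1),(290,335,200,250))
blob('stand',(Z>.03)&(Z<.05),(208,245,216,250))
blob('pin',(Z>.08)&(Z<.11),(212,236,222,244))
blob('shaker',(Z>.03)&(Z<.06),(200,216,208,224))
c=cv2.resize(im[195:260,195:345],None,fx=5,fy=5,interpolation=cv2.INTER_CUBIC);cv2.imwrite('pics/c1.png',c)
print(Z[225:245:3,218:232:3].round(3))
E
```

```text
yellow n 420 h 0.0747 c [0.4389 0.3779] rect [439.1 377.6] [56.2 71.8] 1.6
green n 421 h 0.0765 c [0.4314 0.2449] rect [431.4 244.5] [58.  70.1] 19.5
jar n 326 h 0.0926 c [0.5403 0.4356] rect [539.6 434.3] [63.  59.7] 89.5
platter n 3531 h 0.0703 c [ 0.5332 -0.3005] rect [ 533.8 -300.3] [209.8 205.8] 89.4
key n 70 h 0.1324 c [ 0.4428 -0.0171] rect [442.  -16.8] [56.7 10.7] 25.6
boxtop n 1999 h 0.06 c [ 0.4518 -0.0632] rect [460.1 -84.1] [125.2 224.9] 4.8
lugwheel n 639 h 0.077 c [ 0.481 -0.138] rect [ 475.8 -128.9] [ 97.6 109.7] 31.4
stand n 424 h 0.0396 c [0.4472 0.1335] rect [447.9 133.8] [70.3 70.6] 84.1
pin n 63 h 0.0945 c [0.4468 0.1333] rect [446.6 133.5] [21.6 21.4] 89.5
shaker n 52 h 0.0405 c [0.5046 0.1903] rect [504.5 190.5] [23.  22.6] 44.9
[[0.041 0.043 0.036 0.037 0.039]
 [0.042 0.093 0.094 0.093 0.045]
 [0.041 0.092 0.092 0.093 0.037]
 [0.041 0.092 0.095 0.084 0.046]
 [0.044 0.043 0.039 0.042 0.039]
 [0.042 0.037 0.041 0.041 0.037]
 [0.034 0.042 0.04  0.038 0.043]]
```

View pics/c1.png

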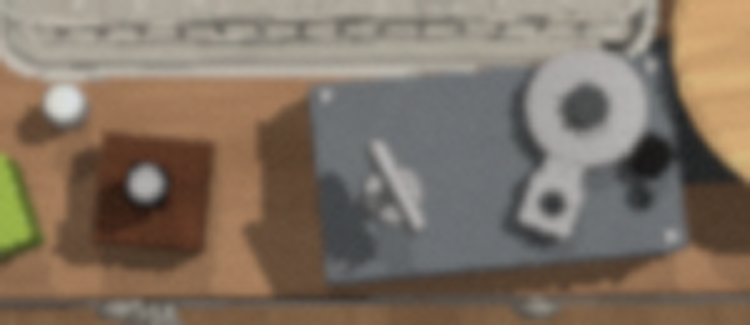

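Crop shows the pin cap (146,184), key blade (375,145)–(420,228), lug hole (552,203), lock hole (640,197). Depths and sizes agree with what's given.

```bash
python3 - <<'E'
from h import *
go(.447,.1335,.21,90)
d=np.load('top.npy',allow_pickle=True).item()
print('lug',ray(d,305.4,235.6,.078),'lock',ray(d,323,234.4,.06))
M=R.from_rotvec(readout.observe()['ee_rot']).as_matrix();print(M.round(3))
E
```

```text
t 0.2 p [ 0.2246 -0.5829  0.2263] tilt [-0.     0.001 -1.   ] yaw_y deg -68.93 w 1.004
shift units [ 11.63 -14.71   0.42] m [ 0.2224  0.7164 -0.0163]
turn units about tool z 5.27 q7 -0.07506387348749026
lug [ 0.43316537 -0.11784704  0.078     ] lock [ 0.43773501 -0.17493477  0.06      ]
[[ 0.933  0.36  -0.   ]
 [ 0.36  -0.933  0.001]
 [-0.    -0.001 -1.   ]]
```

```bash
python3 -m creep '[[0.62,-0.78,0,0,1],[0.62,-0.78,0,0,1],[0.62,-0.78,0,0,1],[0.62,-0.78,0,0,1],[0.62,-0.78,0,0,1],[0.62,-0.78,0,0,1],[0.62,-0.78,0,0,1],[0.62,-0.78,0,0,1],[0.62,-0.78,0,0,1]]' && python3 -m creep '[[0.62,-0.78,0,0,1],[0.62,-0.78,0,0,1],[0.62,-0.78,0,0,1],[0.62,-0.78,0,0,1],[0.62,-0.78,0,0,1],[0.62,-0.78,0,0,1],[0.62,-0.78,0,0,1],[0.62,-0.78,0,0,1],[0.62,-0.78,0,0,1],[0,0,0,1,0.6],[0,0,0,1,0.6],[0,0,0,1,0.6]]'; python3 -m creep '[[0,0,0,1,0.6],[0,0,0,1,0.6],[0,0,0,0,0.6],[0,0,0,0,0.6],[0,0,0,0,0.6]]'
python3 - <<'E'
from h import *
go(.447,.1335,.21,90)
d=shot('wrist','w1.png');P=cloud(d);Z=P[...,2];m=((Z>.08)&(Z<.105)&(np.hypot(P[...,0]-.447,P[...,1]-.1335)<.03)).astype(np.uint8)
q=P[m>0];print(len(q),q.mean(0),cv2.minAreaRect((q[:,:2]*1000).astype(np.float32)))
E
```

```text
clock: 1.32
position: [0.3323, -0.2397, 0.2268]
ee_rot: [3.088, 0.574, 0.0]
force: [0.5, 0.4, -0.9]
width: 1.003
gripper_force: 0.0
clock: 2.82
position: [0.4392, 0.1014, 0.2266]
ee_rot: [3.132, 0.245, -0.001]
force: [-0.2, 0.4, 0.5]
width: 0.722
gripper_force: 0.0
clock: 3.45
position: [0.4394, 0.1013, 0.2267]
ee_rot: [3.141, 0.031, -0.0]
force: [0.2, 0.7, 0.9]
width: 0.604
gripper_force: 0.0
t 3.45 p [0.4394 0.1013 0.2267] tilt [-0. -0. -1.] yaw_y deg -88.88 w 0.604
shift units [ 0.21 -0.8   0.42] m [ 0.0076  0.0322 -0.0167]
turn units about tool z 0.28 q7 -2.0051132701299643
667 [0.44956461 0.13269639 0.09355848] ((447.69781494140625, 133.38497924804688), (24.1492977142334, 24.314592361450195), 83.65165710449219)
```

View pics/w1.png

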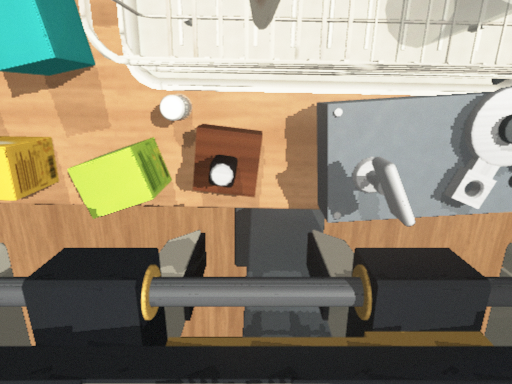

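The wrist view shows the pin at (222,173) in its stand, sides turned by about -6°, at (0.4477,0.1334).

```bash
python3 -m creep '[[0.22,-0.8,0,0,0.6],[0,0,0,0.95,0.6],[0,0,0,0.95,0.6],[0,0,0.6,0,0.6],[0,0,0.6,0,0.6],[0,0,0.6,0,0.6],[0,0,0.6,0,0.6],[0,0,0.2,0,0.6],[0,0,0,0,0.6]]'
python3 - <<'E'
from h import *
go(.4477,.1334,.058,83.65)
E
```

```text
clock: 4.62
position: [0.4475, 0.1335, 0.1227]
ee_rot: [3.136, -0.179, -0.001]
force: [-0.3, 0.3, -0.3]
width: 0.601
gripper_force: 0.0
t 4.62 p [0.4475 0.1335 0.1227] tilt [-0.001 -0.    -1.   ] yaw_y deg -96.52 w 0.601
shift units [0.01 0.   1.62] m [ 0.0002 -0.0001 -0.0647]
turn units about tool z -0.04 q7 -2.3010003647732837
```

```bash
python3 -m creep '[[0,0,0.5,0,0.6],[0,0,0.5,0,0.6],[0,0,0.5,0,0.6],[0,0,0.12,0,0.6],[0,0,0,0,0.6],[0,0,0,0,0],[0,0,0,0,0],[0,0,0,0,0],[0,0,0,0,0],[0,0,0,0,0]]' 40; python3 -m creep '[[0,0,-0.1,0,0],[0,0,-0.4,0,0],[0,0,-0.5,0,0],[0,0,-0.5,0,0],[0,0,-0.5,0,0],[0,0,-0.5,0,0],[0,0,-0.5,0,0],[0,0,-0.2,0,0],[0,0,0,0,0]]'
python3 - <<'E'
from h import *
go(.433,-.116,.16,90)
E
```

```text
clock: 5.88
position: [0.4477, 0.1335, 0.0581]
ee_rot: [3.136, -0.179, 0.0]
force: [0.4, -0.7, 4.0]
width: 0.255
gripper_force: 40.0
clock: 7.0
position: [0.4477, 0.1334, 0.186]
ee_rot: [-3.136, 0.179, -0.001]
force: [-0.7, 0.3, -1.3]
width: 0.258
gripper_force: 40.0
t 7.0 p [0.4477 0.1334 0.186 ] tilt [ 0.001 -0.    -1.   ] yaw_y deg -96.54 w 0.258
shift units [0.35 6.24 0.65] m [-0.0147 -0.2494 -0.026 ]
turn units about tool z -1.63 q7 -2.243056952264674
```

```bash
python3 -m creep '[[0,0,-0.5,0,0],[0,0.5,-0.2,0,0],[0.1,0.8,0,0,0],[0.1,0.8,0,0,0],[0.1,0.8,0,0,0],[0.1,0.8,0,0,0],[0.1,0.8,0,0,0],[0.1,0.8,0,0,0],[0.1,0.4,0,0,0],[0,0,0,0,0],[0,0,0,0,0]]'
python3 - <<'E'
from h import *
go(.434,-.1165,.13,90)
d=shot('wrist','w2.png');np.save('w2.npy',d,allow_pickle=True);P=cloud(d)
for n,h,a in (('lug',.078,(.434,-.1165)),('lock',.06,(.438,-.1735)),('axis',.078,(.495,-.1395))):
    i=np.argmin(np.abs(P[...,:2]-a).sum(-1)+10*(np.abs(P[...,2]-h)>.02));print(n,np.unravel_index(i,P.shape[:2])[::-1])
Z=P[...,2]
m=(np.abs(Z-.06)<.004)&(P[...,0]<.54)&(P[...,1]>-.22)&(P[...,1]<.04)
q=P[m];print(len(q),cv2.minAreaRect((q[:,:2]*1000).astype(np.float32)))
E
```

```text
clock: 8.38
position: [0.4495, -0.0948, 0.2137]
ee_rot: [-3.136, 0.176, 0.001]
force: [0.2, -0.2, -1.4]
width: 0.262
gripper_force: 40.0
t 8.38 p [ 0.4495 -0.0948  0.2137] tilt [-0.     0.001 -1.   ] yaw_y deg -96.44 w 0.262
shift units [-0.32  0.58  2.09] m [-0.0155 -0.0217 -0.0837]
turn units about tool z -1.61 q7 -1.6746822489959738
lug (np.int64(279), np.int64(191))
lock (np.int64(342), np.int64(180))
axis (np.int64(301), np.int64(131))
17704 ((472.39752197265625, -82.4377212524414), (151.66888427734375, 228.32211303710938), 4.6446356773376465)
```

View pics/w2.png

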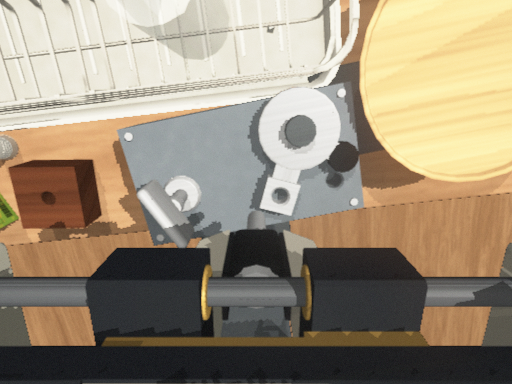

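Wrist view: lug plate with hole at about (281,195), lock hole (335,181), hub (300,131), roller (343,157).

```bash
python3 - <<'E'
from h import *
d=np.load('w2.npy',allow_pickle=True).item();P=cloud(d);g=cv2.cvtColor(d['pixels'],cv2.COLOR_BGR2GRAY)
def dark(n,u0,u1,v0,v1,t,h):
    m=np.zeros_like(g);m[v0:v1,u0:u1]=(g[v0:v1,u0:u1]<t)
    k,l,s,c=cv2.connectedComponentsWithStats(m);i=1+np.argmax(s[1:,4]);print(n,s[i],c[i].round(1),ray(d,*c[i],h).round(4))
for t in (60,80,100,120): dark('lug',270,293,184,206,t,.078)
for t in (50,65): dark('lock',326,344,173,189,t,.06)
for t in (80,100): dark('hub',280,320,112,150,t,.09)
print(g[195,262:304]);print(g[182,322:348]);print(g[174:190,335])
Z=P[...,2];m=((Z>.073)&(Z<.083)&(g>140)).astype(np.uint8);m[:178]=0;m[:,:255]=0;m[:,310:]=0;m[222:]=0
c=max(cv2.findContours(m,0,2)[0],key=cv2.contourArea)[:,0]
q=np.array([ray(d,u,v,.078)[:2]*1000 for u,v in c],np.float32);print(cv2.minAreaRect(q),c.min(0),c.max(0))
E
```

```text
Traceback (most recent call last):
ValueError: attempt to get argmax of an empty sequence
```

```bash
python3 - <<'E'
from h import *
d=np.load('w2.npy',allow_pickle=True).item();P=cloud(d);g=cv2.cvtColor(d['pixels'],cv2.COLOR_BGR2GRAY)
def dark(n,u0,u1,v0,v1,t,h):
    m=np.zeros_like(g);m[v0:v1,u0:u1]=(g[v0:v1,u0:u1]<t)
    k,l,s,c=cv2.connectedComponentsWithStats(m)
    if k<2: return
    i=1+np.argmax(s[1:,4]);print(n,t,s[i],c[i].round(1),ray(d,*c[i],h).round(4))
for t in (100,120,140,160): dark('lug',271,292,185,205,t,.078)
for t in (50,65,80): dark('lock',326,344,173,189,t,.06)
for t in (100,120): dark('hub',280,320,112,150,t,.09)
print(g[195,262:304]);print(g[182,322:348])
Z=P[...,2];m=((Z>.073)&(Z<.083)&(g>140)).astype(np.uint8);m[:178]=0;m[:,:255]=0;m[:,310:]=0;m[222:]=0
c=max(cv2.findContours(m,0,2)[0],key=cv2.contourArea)[:,0]
q=np.array([ray(d,u,v,.078)[:2]*1000 for u,v in c],np.float32);print(cv2.minAreaRect(q),c.min(0),c.max(0))
E
```

```text
lug 100 [275 189  12  10  71] [280.8 192.5] [ 0.4379 -0.1172  0.078 ]
lug 120 [275 189  13  13 114] [281.3 194.2] [ 0.4361 -0.1175  0.078 ]
lug 140 [274 188  15  15 146] [281.2 194.3] [ 0.4359 -0.1174  0.078 ]
lug 160 [272 188  17  15 196] [280.3 194.8] [ 0.4356 -0.1165  0.078 ]
lock 80 [327 173  15  13 116] [334.8 179.6] [ 0.4395 -0.1729  0.06  ]
hub 100 [285 119   6  21  26] [286.6 128.7] [ 0.4984 -0.1268  0.09  ]
hub 120 [284 115  31  33 287] [295.6 135.4] [ 0.4918 -0.1341  0.09  ]
[132 203 231 232 232 232 230 229 220 191 150 144 146 140 143 121  88  95
  95  87  93  91  89  91  93 108 137 168 213 233 232 232 232 230 227 202
 151 143 145 157 160 166]
[162 161 160 146 103  81  73  72  70  72  72  69  70  69  70  69  67  68
  76  97 115 131 155 165 163 163]
((436.6763000488281, -116.92979431152344), (32.2496223449707, 37.92351150512695), 69.02488708496094) [260 178] [300 215]
```

```bash
python3 - <<'E'
from h import *
go(.4352,-.1168,.114)
E
python3 -m creep '[[-0.29,0.59,0,0,0],[0,0,0,0,0],[0,0,0.6,0,0],[0,0,0.6,0,0],[0,0,0.4,0,0],[0,0,0,0,0],[0,0,0,0,0]]'
python3 - <<'E'
from h import *
go(.4352,-.1168,.114)
shot('side','s1.png');d=shot('side');P=cloud(d)
im=cv2.imread('pics/s1.png')[140:260,220:340];cv2.imwrite('pics/s1c.png',cv2.resize(im,None,fx=5,fy=5,interpolation=cv2.INTER_CUBIC))
E
```

```text
t 8.43 p [ 0.4495 -0.0948  0.2138] tilt [-0.     0.001 -1.   ] yaw_y deg -96.42 w 0.257
shift units [-0.29  0.59  2.49] m [-0.0143 -0.022  -0.0998]
clock: 9.3
position: [0.4359, -0.1177, 0.1506]
ee_rot: [-3.136, 0.177, -0.001]
force: [-0.7, 0.0, 0.1]
width: 0.258
gripper_force: 40.0
t 9.3 p [ 0.4359 -0.1177  0.1506] tilt [ 0.001  0.    -1.   ] yaw_y deg -96.47 w 0.258
shift units [-0.02 -0.02  0.91] m [-0.0007  0.0009 -0.0366]
```

View pics/s1c.png

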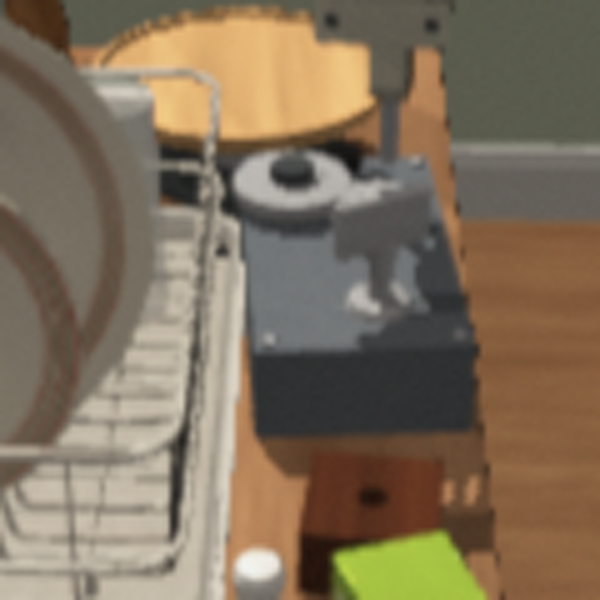

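The side view shows the shank (388,125) coming down behind the key onto the lug; too coarse to refine from. Descending with force checks.

```bash
python3 -m creep '[[0,0,0.2,0,0],[0,0,0.2,0,0],[0,0,0.2,0,0],[0,0,0,0,0]]'; python3 -m creep '[[0,0,0.1,0,0],[0,0,0.1,0,0],[0,0,0,0,0],[0,0,0,0,0]]'; python3 - <<'E'
from h import *
c=np.array([.4949,-.1394]);  # wheel axis
s=readout.observe();p=np.array(s['position'][:2]);r=p-c;print('r',np.hypot(*r),'ang',np.degrees(np.arctan2(r[1],r[0])),s['position'],s['force'],s['joints'][6])
M=R.from_rotvec(s['ee_rot']).as_matrix()[:2,:2]
a0=np.arctan2(.0231,-.0597)
for l,a in (('lock',None),):pass
prev=p
for k in np.arange(.1,.96,.1).tolist()+[.9]:
    t=c+.065*np.array([np.cos(a0+k),np.sin(a0+k)])
    print(round(k,2),t.round(4),(M.T@(t-prev)/.04).round(3));prev=t
E
```

```text
clock: 9.9
position: [0.435, -0.1183, 0.1253]
ee_rot: [-3.136, 0.179, 0.002]
force: [-0.5, -0.1, -1.0]
width: 0.26
gripper_force: 40.0
clock: 10.4
position: [0.4348, -0.1181, 0.1177]
ee_rot: [-3.136, 0.179, 0.002]
force: [-2.3, 1.5, -1.7]
width: 0.26
gripper_force: 40.0
r 0.06374213471882965 ang 160.51821927525674 [ 0.43480726 -0.11814155  0.1176926 ] [-2.29950785  1.49096509 -1.73775879] -1.6773500819076514
0.1 [ 0.4322 -0.1221] [-0.052  0.106]
0.2 [ 0.4308 -0.1285] [-0.017  0.162]
0.3 [ 0.4301 -0.1349] [-0.001  0.162]
0.4 [ 0.4299 -0.1414] [0.015 0.162]
0.5 [ 0.4305 -0.1479] [0.031 0.159]
0.6 [ 0.4316 -0.1543] [0.047 0.155]
0.7 [ 0.4334 -0.1605] [0.062 0.15 ]
0.8 [ 0.4358 -0.1665] [0.077 0.143]
0.9 [ 0.4388 -0.1723] [0.091 0.135]
0.9 [ 0.4388 -0.1723] [0. 0.]
```

In the hole (tip at 68 mm, little force). Lower a bit and swing.

```bash
python3 -m creep '[[0,0,0.06,0,0],[-0.052,0.106,0,0,0],[-0.017,0.162,0,0,0],[0,0.162,0,0,0],[0.015,0.162,0,0,0],[0.031,0.159,0,0,0],[0.047,0.155,0,0,0],[0.062,0.15,0,0,0],[0,0,0,0,0],[0,0,0,0,0]]'; python3 - <<'E'
from h import *
go(.4388,-.1723,.115)
d=shot('wrist','w3.png')
E
```

```text
clock: 11.65
position: [0.4336, -0.1607, 0.1154]
ee_rot: [-3.136, 0.179, 0.001]
force: [-1.5, 2.5, -0.4]
width: 0.26
gripper_force: 40.0
t 11.65 p [ 0.4336 -0.1607  0.1154] tilt [-0.001  0.    -1.   ] yaw_y deg -96.53 w 0.26
shift units [0.16 0.27 0.01] m [ 0.0052 -0.0116 -0.0004]
```

View pics/w3.png

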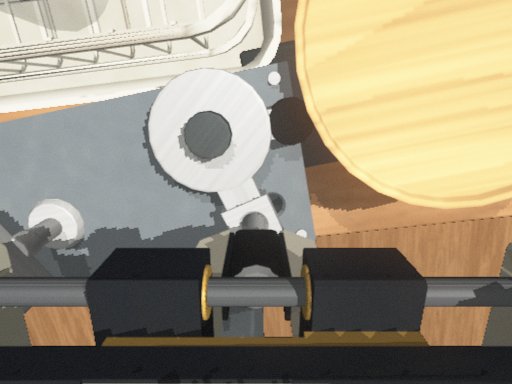

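The lug follows the pin (shank at 255,220); the lock hole is visible at about (278,203). Measure it from this nearer view.

```bash
python3 - <<'E'
from h import *
d=shot('wrist');g=cv2.cvtColor(d['pixels'],cv2.COLOR_BGR2GRAY)
print(g[190:216:2,264:294:2])
for t in (60,70,80):
    m=np.zeros_like(g);m[188:218,266:292]=g[188:218,266:292]<t
    k,l,s,c=cv2.connectedComponentsWithStats(m)
    for i in range(1,k):
        if s[i,4]>20: print(t,s[i],c[i].round(1),ray(d,*c[i],.06).round(4))
go(.4388,-.1727,.115)
E
```

```text
[[129 152 163 162 163 164 162 161 159 161 159 160 161 161 160]
 [127 142 144 129 122 124 143 158 160 156 160 160 162 162 162]
 [138 165 121  91  86  94 101 100 139 161 158 161 163 162 159]
 [233 226 144  87  90  85  88  84  98 136 163 158 159 163 159]
 [234 234 176 109  86  84  78  68  70 100 146 160 159 160 159]
 [231 231 216 142  82  70  68  69  69  90 118 159 160 161 160]
 [231 231 232 164  92  67  71  70  73  83 105 161 163 161 161]
 [232 234 234 209 134  70  75  69  70  84 110 150 159 162 167]
 [234 229 228 229 159  91  79  77  77  88 110 153 163 162 161]
 [230 229 229 230 203 128  79  77  77  95 119 162 162 160 167]
 [230 228 231 230 226 158  85  78 101 112 140 163 163 165 165]
 [230 231 233 233 235 187 126 105 131 130 158 163 165 162 161]
 [228 233 234 234 233 224 148 139 136 158 158 161 161 161 163]]
70 [275 198   7   7  25] [278.4 200.6] [ 0.4413 -0.1772  0.06  ]
80 [272 197  10  15  81] [277.5 202.8] [ 0.4398 -0.1765  0.06  ]
t 11.75 p [ 0.4336 -0.1606  0.1155] tilt [-0. -0. -1.] yaw_y deg -96.52 w 0.26
shift units [0.16 0.29 0.01] m [ 0.0052 -0.0121 -0.0005]
```

```bash
python3 -m creep '[[0.075,0.143,0,0,0],[0.1,0.155,0,0,0],[0,0,0,0,0],[0,0,0,0,0]]'; python3 -m creep '[[0,0,0.15,0,0],[0,0,0.1,0,0],[0,0,0.1,0,0],[0,0,0,0,0],[0,0,0,0,0]]';  python3 - <<'E'
from h import *
go(.4393,-.1735,.082)
E
```

```text
clock: 12.25
position: [0.4395, -0.1734, 0.1155]
ee_rot: [3.136, -0.179, -0.0]
force: [-1.6, 3.2, 0.1]
width: 0.259
gripper_force: 40.0
clock: 12.88
position: [0.4391, -0.1732, 0.1012]
ee_rot: [-3.136, 0.179, 0.001]
force: [-2.1, 3.2, -2.5]
width: 0.26
gripper_force: 40.0
t 12.88 p [ 0.4391 -0.1732  0.1012] tilt [-0.001  0.    -1.   ] yaw_y deg -96.53 w 0.26
shift units [0.01 0.01 0.48] m [ 0.0002 -0.0003 -0.0192]
```

Tip is at 51 mm, inside the drive-box hole. Push home.

```bash
python3 -m creep '[[0,0,0.12,0,0],[0,0,0.12,0,0],[0,0,0.12,0,0],[0,0,0.1,0,0],[0,0,0,0,0]]'; python3 -m creep '[[0,0,0.05,0,0],[0,0,0.03,0,0],[0,0,0,0,0]]'
```

```text
clock: 13.5
position: [0.4392, -0.1732, 0.0826]
ee_rot: [-3.136, 0.179, 0.001]
force: [-2.2, 3.4, -2.4]
width: 0.261
gripper_force: 40.0
clock: 13.88
position: [0.4397, -0.1738, 0.0817]
ee_rot: [3.135, -0.179, 0.002]
force: [-10.8, 2.9, 27.3]
width: 0.258
gripper_force: 40.0
```

```bash
python3 -m creep '[[0,0,-0.06,0,0],[0,0,0,0,0.5],[0,0,0,0,0.5],[0,0,0,0,0.5],[0,0,0,0,0.5],[0,0,-0.3,0,0.5],[0,0,-0.5,0,0.5],[0,0,-0.8,0,0.5],[0,0,-0.8,0,0.5],[0,0,-0.6,0,0.5],[0,0,0,0,0.5]]'; python3 -m creep '[[-0.1,-0.8,-0.4,0,0.5],[-0.1,-0.8,0,0,0.5],[-0.1,-0.6,0,0,0.5],[0,0,0,0,0.5],[0,0,0,0,0.5]]'; python3 - <<'E'
from h import *
d=shot('wrist','w4.png');P=cloud(d);Z=P[...,2]
go(.442,-.017,.12,25)
m=(Z>.125)&(Z<.142)&(np.hypot(P[...,0]-.442,P[...,1]+.017)<.045)
q=P[m];print(len(q),q[:,2].mean(),cv2.minAreaRect((q[:,:2]*1000).astype(np.float32)))
t=shot('top');P=cloud(t);Z=P[...,2];m=(Z>.095)&(Z<.135)&(np.hypot(P[...,0]-.439,P[...,1]+.173)<.03);print('pin',P[m].mean(0) if m.any() else 0,Z[m].max() if m.any() else 0)
cv2.imwrite('pics/x.png',t['pixels'])
E
```

```text
clock: 15.25
position: [0.4407, -0.1737, 0.2047]
ee_rot: [3.135, -0.179, 0.007]
force: [0.4, -0.6, -0.6]
width: 0.497
gripper_force: 0.0
clock: 15.88
position: [0.4373, -0.0852, 0.218]
ee_rot: [3.136, -0.18, -0.001]
force: [0.7, 0.2, -0.0]
width: 0.501
gripper_force: 0.0
t 15.93 p [ 0.4374 -0.0855  0.218 ] tilt [-0.001 -0.    -1.   ] yaw_y deg -96.59 w 0.5
shift units [-0.08 -1.71  2.45] m [ 0.0046  0.0685 -0.098 ]
turn units about tool z 14.6 q7 -1.6927855194909789
998 0.13180912981547707 ((442.26873779296875, -18.93313217163086), (59.665889739990234, 10.247129440307617), 27.176084518432617)
pin 0 0
```

View pics/w4.png

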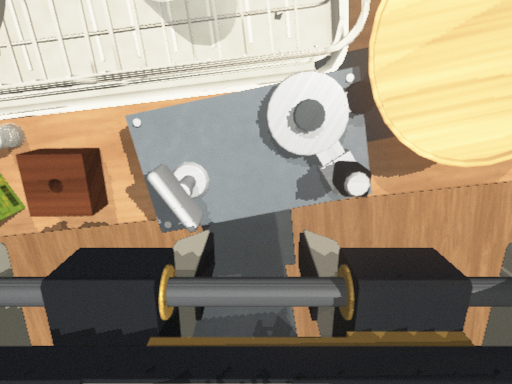

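The pin stands home at (357,183) with the lug locked under it, key blade at (175,197). Check the clearance behind the key before sweeping the gripper.

```bash
python3 - <<'E'
from h import *
d=np.load('top.npy',allow_pickle=True).item();P=cloud(d)
for y in np.arange(-.15,.15,.025):
    print(round(y,3),[(round(x,2),(P[...,2][(abs(P[...,0]-x)<.01)&(abs(P[...,1]-y)<.0125)].max() if ((abs(P[...,0]-x)<.01)&(abs(P[...,1]-y)<.0125)).any() else 0).round(3)) for x in np.arange(.53,.62,.02)])
M=R.from_rotvec(readout.observe()['ee_rot']).as_matrix()
w=vision.get_image('wrist');print('cam in tool',M.T@(np.array(w['position'])-readout.observe()['position']))
E
```

```text
-0.15 [(np.float64(0.53), np.float64(0.081)), (np.float64(0.55), np.float64(0.138)), (np.float64(0.57), np.float64(0.039)), (np.float64(0.59), np.float64(0.035)), (np.float64(0.61), np.float64(0.043))]
-0.125 [(np.float64(0.53), np.float64(0.082)), (np.float64(0.55), np.float64(0.137)), (np.float64(0.57), np.float64(0.01)), (np.float64(0.59), np.float64(0.036)), (np.float64(0.61), np.float64(0.038))]
-0.1 [(np.float64(0.53), np.float64(0.132)), (np.float64(0.55), np.float64(0.14)), (np.float64(0.57), np.float64(0.037)), (np.float64(0.59), np.float64(0.035)), (np.float64(0.61), np.float64(0.008))]
-0.075 [(np.float64(0.53), np.float64(0.136)), (np.float64(0.55), np.float64(0.139)), (np.float64(0.57), np.float64(0.178)), (np.float64(0.59), np.float64(0.18)), (np.float64(0.61), np.float64(0.18))]
-0.05 [(np.float64(0.53), np.float64(0.138)), (np.float64(0.55), np.float64(0.137)), (np.float64(0.57), np.float64(0.179)), (np.float64(0.59), np.float64(0.179)), (np.float64(0.61), np.float64(0.181))]
-0.025 [(np.float64(0.53), np.float64(0.14)), (np.float64(0.55), np.float64(0.139)), (np.floa
[... 660 characters left out ...]
64(0.04)), (np.float64(0.61), np.float64(0.04))]
0.075 [(np.float64(0.53), np.float64(0.139)), (np.float64(0.55), np.float64(0.136)), (np.float64(0.57), np.float64(0.011)), (np.float64(0.59), np.float64(0.262)), (np.float64(0.61), np.float64(0.277))]
0.1 [(np.float64(0.53), np.float64(0.137)), (np.float64(0.55), np.float64(0.137)), (np.float64(0.57), np.float64(0.24)), (np.float64(0.59), np.float64(0.245)), (np.float64(0.61), np.float64(0.227))]
0.125 [(np.float64(0.53), np.float64(0.069)), (np.float64(0.55), np.float64(0.139)), (np.float64(0.57), np.float64(0.04)), (np.float64(0.59), np.float64(0.041)), (np.float64(0.61), np.float64(0.038))]
cam in tool [ 0.08063859  0.00027545 -0.15753512]
```

```bash
python3 -m creep '[[-0.035,-0.845,0,0,0.5],[-0.035,-0.845,0,0,0.5],[0,0,0,-1,0.5],[0,0,0,-1,0.5],[0,0,0,-1,0.5],[0,0,0,-1,0.5],[0,0,0,-1,0.5],[0,0,0,-1,0.5],[0,0,0,-1,0.5],[0,0,0,-1,0.5],[0,0,0,-1,0.5],[0,0,0,-1,0.5]]' >/dev/null
python3 -m creep '[[0,0,0,-1,0.5],[0,0,0,-1,0.5],[0,0,0,-1,0.5],[0,0,0,-1,0.5],[0,0,0,-1,0.5],[0,0,0,-1,0.5],[0,0,0,-1,0.5],[0,0,0,-1,0.5],[0,0,0,-1,0.5],[0,0,0,-1,0.5],[0,0,0,-1,0.5],[0,0,0,-1,0.5]]' >/dev/null
python3 -m creep '[[0,0,0,-1,0.5],[0,0,0,-1,0.5],[0,0,0,-1,0.5],[0,0,0,-1,0.5],[0,0,0,-1,0.5],[0,0,0,-1,0.5],[0,0,0,-1,0.5],[0,0,0,-1,0.5],[0,0,0,-1,0.5],[0,0,0,-1,0.5],[0,0,0,-1,0.5],[0,0,0,-1,0.5]]' 
python3 -m creep '[[0,0,0,-1,0.5],[0,0,0,-1,0.5],[0,0,0,-1,0.5],[0,0,0,-1,0.5],[0,0,0,-1,0.5],[0,0,0,-1,0.5],[0,0,0,-1,0.5],[0,0,0,-1,0.5],[0,0,0,-1,0.5],[0,0,0,-1,0.5],[0,0,0,-1,0.5],[0,0,0,-1,0.5]]' >/dev/null
python3 -m creep '[[0,0,0,-1,0.5],[0,0,0,-1,0.5],[0,0,0,-1,0.5],[0,0,0,-1,0.5],[0,0,0,-1,0.5],[0,0,0,-1,0.5],[0,0,0,-1,0.5],[0,0,0,-0.4,0.5],[0,0,0,0,0.5]]'
python3 - <<'E'
from h import *
go(.4422,-.0179,.1,117.2)
E
```

```text
clock: 20.52
position: [0.4425, -0.0179, 0.2182]
ee_rot: [-1.34, -2.842, 0.0]
force: [-0.2, 1.0, 0.2]
width: 0.501
gripper_force: 0.0
clock: 23.15
position: [0.4425, -0.0175, 0.2182]
ee_rot: [0.733, -3.055, -0.0]
force: [-0.0, 0.4, 0.2]
width: 0.5
gripper_force: 0.0
t 23.15 p [ 0.4425 -0.0175  0.2182] tilt [-0.  0. -1.] yaw_y deg 116.98 w 0.5
shift units [ 0.01 -0.01  2.96] m [-0.0003 -0.0004 -0.1182]
turn units about tool z -0.06 q7 1.6391584497015195
```

```bash
python3 -m creep '[[0,0,0.6,0,0.5],[0,0,0.7,0,0.5],[0,0,0.7,0,0.5],[0,0,0.6,0,0.5],[0,0,0.33,0,0.5],[0,0,0,0,0.5],[0,0,0,0,0],[0,0,0,0,0],[0,0,0,0,0],[0,0,0,0,0],[0,0,0,0,0]]' 40
python3 -m creep '[[0,0,0,0.5,0],[0,0,0,1,0],[0,0,0,1,0],[0,0,0,1,0],[0,0,0,1,0],[0,0,0,1,0],[0,0,0,1,0],[0,0,0,1,0],[0,0,0,1,0],[0,0,0,1,0],[0,0,0,0.5,0],[0,0,0,0,0]]'
python3 - <<'E'
from h import *
go(.4422,-.0179,.1);s=readout.observe();print(s['force'],s['ft_torque'])
E
```

```text
clock: 24.52
position: [0.4427, -0.0172, 0.1013]
ee_rot: [-0.735, 3.054, -0.001]
force: [-0.3, -2.0, 3.2]
width: 0.106
gripper_force: 40.0
clock: 26.02
position: [0.4428, -0.0181, 0.1013]
ee_rot: [0.357, 3.121, -0.002]
force: [-0.0, -5.2, 4.8]
width: 0.105
gripper_force: 40.0
t 26.02 p [ 0.4428 -0.0181  0.1013] tilt [ 0.001 -0.001 -1.   ] yaw_y deg 76.93 w 0.105
shift units [0.01 0.   0.03] m [-0.0006  0.0002 -0.0013]
[-0.01971572 -5.2453228   4.79823163] [-0.88477905 -0.19913141 -0.02857087]
```

```bash
python3 -m creep '[[0,0,0,1,0],[0,0,0,1,0],[0,0,0,1,0],[0,0,0,1,0],[0,0,0,1,0],[0,0,0,1,0],[0,0,0,1,0],[0,0,0,1,0],[0,0,0,1,0],[0,0,0,1,0],[0,0,0,1,0],[0,0,0,0,0]]'
python3 -m creep '[[0,0,0,1,0],[0,0,0,1,0],[0,0,0,1,0],[0,0,0,1,0],[0,0,0,1,0],[0,0,0,1,0],[0,0,0,1,0],[0,0,0,1,0],[0,0,0,1,0],[0,0,0,1,0],[0,0,0,1,0],[0,0,0,0,0]]'
python3 - <<'E'
from h import *
go(.4422,-.0179,.1);s=readout.observe();print(s['force'],s['ft_torque'],s['joint_efforts'][6])
d=shot('top','t2.png')
E
```

```text
clock: 27.52
position: [0.4423, -0.0188, 0.1013]
ee_rot: [1.502, 2.758, -0.003]
force: [-1.8, -8.0, 6.9]
width: 0.107
gripper_force: 40.0
clock: 29.02
position: [0.4414, -0.019, 0.1012]
ee_rot: [2.426, 1.995, -0.005]
force: [-5.2, -8.8, 10.5]
width: 0.105
gripper_force: 40.0
t 29.02 p [ 0.4414 -0.019   0.1012] tilt [-0.002 -0.002 -1.   ] yaw_y deg -11.14 w 0.105
shift units [0.03 0.01 0.03] m [ 0.0008  0.0011 -0.0012]
[-5.1693524  -8.83004148 10.46741629] [-1.71612004  0.82722817 -0.06928814] -0.4858768545091152
```

```bash
python3 -m creep '[[0,0,0,0,0.3],[0,0,0,0,0.3],[0,0,0,0,0.3]]'
python3 - <<'E'
from h import *
go(.4420,-.0182,.1)
d=shot('wrist');P=cloud(d);Z=P[...,2];m=(Z>.12)&(Z<.142)&(np.hypot(P[...,0]-.442,P[...,1]+.018)<.045);q=P[m]
print(len(q)); 
if len(q)>20: print(cv2.minAreaRect((q[:,:2]*1000).astype(np.float32)))
E
```

```text
clock: 29.45
position: [0.4425, -0.0167, 0.101]
ee_rot: [-2.423, -2.0, -0.0]
force: [0.1, -1.4, 0.0]
width: 0.294
gripper_force: 0.0
t 29.45 p [ 0.4425 -0.0167  0.101 ] tilt [ 0.  0. -1.] yaw_y deg -10.92 w 0.294
shift units [-0.04 -0.01  0.03] m [-0.0005 -0.0015 -0.001 ]
3225
((438.5336608886719, -12.862747192382812), (52.954345703125, 49.696746826171875), 44.90528869628906)
```

```bash
python3 -m creep '[[-0.06,-0.01,0,0,0.3],[0,0,0,0,0.3],[0,0,0,0,0],[0,0,0,0,0],[0,0,0,0,0]]' 40
python3 -m creep '[[0,0,0,1,0],[0,0,0,1,0],[0,0,0,1,0],[0,0,0,1,0],[0,0,0,1,0],[0,0,0,1,0],[0,0,0,1,0],[0,0,0,1,0],[0,0,0,1,0],[0,0,0,1,0],[0,0,0,0,0]]'
python3 -m creep '[[0,0,0,1,0],[0,0,0,1,0],[0,0,0,1,0],[0,0,0,1,0],[0,0,0,1,0],[0,0,0,1,0],[0,0,0,1,0],[0,0,0,1,0],[0,0,0,1,0],[0,0,0,0,0]]'
python3 - <<'E'
from h import *
go(.4422,-.0179,.1);s=readout.observe();print(s['force'],s['ft_torque'],s['joint_efforts'][6],s['joints'][6])
E
```

```text
clock: 30.12
position: [0.4413, -0.0193, 0.1011]
ee_rot: [-2.423, -2.0, 0.001]
force: [-1.5, 0.3, 1.8]
width: 0.105
gripper_force: 40.0
clock: 31.5
position: [0.4405, -0.0189, 0.1011]
ee_rot: [-2.96, -1.05, 0.003]
force: [-4.4, 2.0, 5.3]
width: 0.103
gripper_force: 40.0
clock: 32.75
position: [0.4402, -0.0181, 0.1011]
ee_rot: [-3.139, -0.085, 0.004]
force: [-5.7, 4.6, 6.9]
width: 0.106
gripper_force: 40.0
t 32.75 p [ 0.4402 -0.0181  0.1011] tilt [-0.002  0.001 -1.   ] yaw_y deg -86.92 w 0.106
shift units [ 0.05 -0.    0.03] m [ 0.002   0.0002 -0.0011]
[-5.74391076  4.62162479  6.94282691] [ 1.05858558  1.20180134 -0.03683773] -0.5047506652772427 -1.624568045863101
```

```bash
for i in 1; do python3 -m creep '[[0,0,0,1,0],[0,0,0,1,0],[0,0,0,0,0],[0,0,0,0,0]]'|sed -n 3,4p; python3 -c "
from h import *
go(.4422,-.0179,.1);s=readout.observe();print(s['ft_torque'],s['joint_efforts'][6])"; python3 -m creep '[[0,0,0,1,0],[0,0,0,1,0],[0,0,0,0,0],[0,0,0,0,0]]'|sed -n 3,4p; python3 -c "
from h import *
go(.4422,-.0179,.1);s=readout.observe();print(s['ft_torque'],s['joint_efforts'][6])"; done
```

```text
ee_rot: [-3.138, 0.133, 0.004]
force: [-6.7, 5.8, 7.1]
t 33.25 p [ 0.4402 -0.0179  0.1011] tilt [-0.002  0.001 -1.   ] yaw_y deg -94.85 w 0.113
shift units [ 0.05 -0.    0.03] m [ 0.002   0.     -0.0011]
[1.32922959 1.21018478 0.02551608] 0.0020042440155521035
ee_rot: [-3.121, 0.351, 0.004]
force: [-6.3, 6.8, 7.3]
t 33.75 p [ 0.4402 -0.0177  0.1011] tilt [-0.002  0.001 -1.   ] yaw_y deg -102.84 w 0.11
shift units [ 0.05 -0.01  0.03] m [ 0.002  -0.0002 -0.0011]
[ 1.39692802  1.17876511 -0.05105363] 0.001263665544684045
```

```bash
for i in 1; do python3 -m creep '[[0,0,0,1,0],[0,0,0,1,0],[0,0,0,0,0],[0,0,0,0,0]]'|sed -n 3,6p; python3 -c "
from h import *
go(.4422,-.0179,.1);s=readout.observe();print(s['ft_torque'],s['joint_efforts'][6])"; python3 -m creep '[[0,0,0,1,0],[0,0,0,1,0],[0,0,0,0,0],[0,0,0,0,0]]'|sed -n 3,6p; python3 -c "
from h import *
go(.4422,-.0179,.1);s=readout.observe();print(s['ft_torque'],s['joint_efforts'][6])"; done
```

```text
ee_rot: [-3.089, 0.568, 0.004]
force: [-5.8, 8.0, 6.9]
width: 0.104
gripper_force: 40.0
t 34.25 p [ 0.4403 -0.0176  0.1011] tilt [-0.002  0.002 -1.   ] yaw_y deg -110.83 w 0.104
shift units [ 0.05 -0.01  0.03] m [ 0.0019 -0.0003 -0.0011]
[ 1.57271783  1.20214728 -0.07007809] 0.0007004712824709713
ee_rot: [-3.043, 0.779, 0.003]
force: [-3.6, 7.1, 5.4]
width: 0.126
gripper_force: 42.2
t 34.75 p [ 0.4407 -0.0177  0.1011] tilt [-0.002  0.001 -1.   ] yaw_y deg -118.72 w 0.126
shift units [ 0.03 -0.01  0.03] m [ 0.0015 -0.0002 -0.0011]
[1.31928179 0.89375766 0.86249346] -0.8915193378925323
```

The stop is felt (0.86 N m, 236° turned). Release and lift, check the blade.

```bash
python3 -m creep '[[0,0,0,0,0.4],[0,0,0,0,0.4],[0,0,0,0,0.4],[0,0,-0.5,0,0.4],[0,0,-0.8,0,0.4],[0,0,-0.8,0,0.4],[0,0,-0.8,0,0.4],[0,0,-0.3,0,0.4],[0,0,0,-1,1],[0,0,0,-1,1],[0,0,0,-1,1],[0,0,0,-1,1]]'
python3 -m creep '[[0,0,0,-1,1],[0,0,0,-1,1],[0,0,0,-1,1],[0,0,0,-1,1],[0,0,0,-1,1],[0,0,0,-1,1],[0,0,0,-1,1],[0,0,0,-1,1],[0,0,0,-1,1],[0,0,0,-1,1],[0,0,0,-1,1],[0,0,0,-1,1]]' >/dev/null
python3 -m creep '[[0,0,0,-1,1],[0,0,0,-1,1],[0,0,0,-1,1],[0,0,0,-1,1],[0,0,0,-1,1],[0,0,0,-1,1],[0,0,0,-1,1],[0,0,0,-1,1],[0,0,0,-1,1],[0,0,0,-1,1],[0,0,0,-1,1],[0,0,0,-1,1]]'
python3 - <<'E'
from h import *
go(.439,.30,.24,0)
d=shot('top');P=cloud(d);Z=P[...,2]
def rect(n,c,r,z0,z1):
    m=(Z>z0)&(Z<z1)&(np.hypot(P[...,0]-c[0],P[...,1]-c[1])<r);q=P[m]
    if len(q)<15: print(n,len(q));return
    print(n,len(q),q[:,2].max().round(3),[np.round(v,1) for v in cv2.minAreaRect((q[:,:2]*1000).astype(np.float32))])
rect('yellow',(.439,.378),.07,.06,.09);rect('green',(.431,.2445),.07,.06,.09);rect('jar',(.54,.435),.05,.08,.11)
rect('mill',(.68,-.42),.08,.1,.4);rect('pin',(.439,-.173),.03,.1,.14)
w=shot('wrist');P=cloud(w);Z=P[...,2];rect('key',(.442,-.018),.04,.125,.142)
cv2.imwrite('pics/t3.png',np.hstack([d['pixels'][80:384,60:420],cv2.resize(w['pixels'],(405,304))]))
E
```

```text
clock: 36.25
position: [0.4412, -0.0195, 0.2282]
ee_rot: [3.122, -0.351, -0.002]
force: [0.2, -0.2, 0.5]
width: 0.785
gripper_force: 0.0
clock: 39.25
position: [0.4412, -0.0195, 0.2282]
ee_rot: [-2.349, -2.085, 0.002]
force: [-0.1, -0.5, -0.8]
width: 0.999
gripper_force: 0.0
t 39.25 p [ 0.4412 -0.0195  0.2282] tilt [-0.001 -0.    -1.   ] yaw_y deg -6.82 w 0.999
shift units [ 7.93 -1.   -0.29] m [-0.0022  0.3195  0.0118]
turn units about tool z -1.7 q7 -0.21552700020448387
yellow 393 0.084 [array([462.8, 349.6]), array([69.4, 53.9]), np.float64(89.8)]
green 422 0.085 [array([431.9, 245.9]), array([56.8, 68.7]), np.float64(19.4)]
jar 329 0.102 [array([540. , 435.9]), array([60.1, 60.6]), np.float64(3.1)]
mill 271 0.171 [array([ 699.7, -437.7]), array([48.4, 46.4]), np.float64(29.9)]
pin 68 0.125 [array([ 437.1, -169.6]), array([24.1, 23.7]), np.float64(83.4)]
key 895 0.136 [array([442.6, -18. ]), array([10.5, 59.8]), np.float64(68.4)]
```

View pics/t3.png

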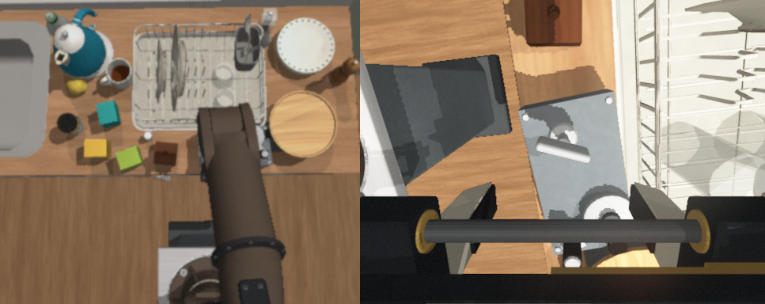

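Left: yellow box now at (95,149), it has been knocked to (0.463,0.350); right: key turned, pin home. The blade has turned 229° to its stop. Going to the yellow box.

```bash
python3 -m creep '[[0,0,0,-0.85,0.85],[0,0,0,-0.85,0.85],[0.9,0.05,0,0,0.85],[0.9,0.05,0,0,0.85],[0.9,0.05,0,0,0.85],[0.9,0.05,0,0,0.85],[0.9,0.05,0,0,0.85],[0.9,0.05,0,0,0.85],[0.9,0.05,0,0,0.85],[0.9,0.05,0,0,0.85],[0.9,0.05,0,0,0.85],[0,0,0,0,0.85]]'
cat >> h.py <<'E'
def rect(n,P,c,r,z0,z1):
    Z=P[...,2];m=((Z>z0)&(Z<z1)&(np.hypot(P[...,0]-c[0],P[...,1]-c[1])<r)).astype(np.uint8)
    m=cv2.morphologyEx(m,cv2.MORPH_OPEN,np.ones((3,3)));q=P[m>0]
    if len(q)<15: print(n,len(q));return
    print(n,len(q),'zmed',np.median(q[:,2]).round(4),[np.round(v,1) for v in cv2.minAreaRect((q[:,:2]*1000).astype(np.float32))])
E
python3 - <<'E'
from h import *
go(.4628,.3496,.2282,0)
P=cloud(shot('top'));rect('y top',P,(.463,.35),.06,.066,.086);rect('turq',P,(.56,.31),.06,.06,.09)
P=cloud(shot('wrist'));rect('y wrist',P,(.463,.35),.06,.07,.083);rect('green',P,(.432,.246),.06,.07,.085);rect('jar',P,(.54,.436),.05,.085,.1)
E
```

```text
clock: 40.85
position: [0.4594, 0.3076, 0.2282]
ee_rot: [-2.22, -2.22, 0.0]
force: [-0.2, -0.4, 0.4]
width: 0.845
gripper_force: 0.0
t 40.85 p [0.4594 0.3076 0.2282] tilt [-0.001  0.001 -1.   ] yaw_y deg 0.0 w 0.845
shift units [1.05 0.09 0.  ] m [ 0.0034  0.042  -0.    ]
turn units about tool z 0.0 q7 -0.7911425896053208
y top 12
turq 230 zmed 0.0763 [array([576.8, 302.8]), array([68.7, 35. ]), np.float64(6.0)]
y wrist 4163 zmed 0.0754 [array([463.4, 350.4]), array([55.1, 68.6]), np.float64(0.2)]
green 3277 zmed 0.0768 [array([432.3, 246.5]), array([56.4, 68.5]), np.float64(19.7)]
jar 4510 zmed 0.0933 [array([541.5, 431.8]), array([52.9, 62.7]), np.float64(88.8)]
```

```bash
python3 -m creep '[[0.53,0.05,0,0,0.85],[0.53,0.05,0,0,0.85],[0,0,0.7,0,0.85],[0,0,0.9,0,0.85],[0,0,0.9,0,0.85],[0,0,0.9,0,0.85],[0,0,0.8,0,0.85],[0,0,0.4,0,0.85],[0,0,0.22,0,0.85],[0,0,0,0,0.85]]'; python3 -m creep '[[0,0,0,0,0],[0,0,0,0,0],[0,0,0,0,0],[0,0,0,0,0],[0,0,-0.2,0,0],[0,0,-0.6,0,0],[0,0,-0.9,0,0],[0,0,-0.9,0,0],[0,0,-0.9,0,0],[0,0,-0.9,0,0],[0,0,-0.8,0,0],[0,0,-0.8,0,0]]' 15
python3 - <<'E'
from h import *
go(.5115,-.336,.26,0)
E
```

```text
clock: 42.2
position: [0.4646, 0.3474, 0.0365]
ee_rot: [-2.224, -2.219, -0.0]
force: [-0.4, 0.3, -0.2]
width: 0.849
gripper_force: 0.0
clock: 43.7
position: [0.4642, 0.3467, 0.2778]
ee_rot: [2.224, 2.219, 0.0]
force: [-0.2, -0.0, -2.2]
width: 0.614
gripper_force: 15.0
t 43.7 p [0.4642 0.3467 0.2778] tilt [ 0. -0. -1.] yaw_y deg -0.13 w 0.614
shift units [-17.07   1.22   0.44] m [ 0.0473 -0.6827 -0.0178]
turn units about tool z -0.03 q7 -0.8375787229011054
```

```bash
python3 -m creep '[[-0.3,-0.3,0,0,0],[-0.8,-0.3,0,0,0],[-0.9,0,0,0,0],[-0.9,0,0,0,0],[-0.9,0,0,0,0],[-0.9,0,0,0,0],[-0.9,0,0,0,0],[-0.9,0,0,0,0],[-0.9,0,0,0,0],[-0.9,0,0,0,0],[-0.9,0,0,0,0],[-0.9,0,0,0,0]]'; python3 -m creep '[[-0.9,0,0,0,0],[-0.9,0.3,0,0,0],[-0.9,0.3,0,0,0],[-0.9,0.3,0,0,0],[-0.9,0.3,0,0,0],[-0.9,0.3,0,0,0],[-0.6,0.3,0,0,0],[0,0,0,0,0],[0,0,0,0,0]]'
python3 - <<'E'
from h import *
go(.5115,-.339,.108,0)
P=cloud(shot('top'));rect('platter?',P,(.5335,-.3004),.12,.06,.09)
E
```

```text
clock: 45.2
position: [0.4392, -0.0581, 0.2767]
ee_rot: [2.224, 2.219, 0.001]
force: [0.6, -0.2, -2.1]
width: 0.616
gripper_force: 15.0
clock: 46.32
position: [0.5107, -0.2963, 0.2763]
ee_rot: [-2.223, -2.219, -0.001]
force: [-0.3, 0.3, -0.7]
width: 0.611
gripper_force: 15.0
t 46.33 p [ 0.5107 -0.2963  0.2763] tilt [-0.     0.001 -1.   ] yaw_y deg -0.1 w 0.611
shift units [-1.07  0.02  4.21] m [ 0.0008 -0.0427 -0.1683]
turn units about tool z -0.03 q7 0.4745166953524025
platter? 2371 zmed 0.0704 [array([ 532.5, -265.8]), array([207. , 164.4]), np.float64(1.8)]
```

```bash
python3 -m creep '[[-0.54,0.01,0,0,0],[-0.53,0.01,0,0,0],[0,0,0.7,0,0],[0,0,0.9,0,0],[0,0,0.9,0,0],[0,0,0.8,0,0],[0,0,0.5,0,0],[0,0,0.25,0,0],[0,0,0.12,0,0],[0,0,0,0,0]]'; python3 - <<'E'
from h import *
go(.5115,-.339,.107,0)
E
```

```text
clock: 47.62
position: [0.5119, -0.3404, 0.1099]
ee_rot: [2.224, 2.218, 0.0]
force: [0.1, 0.2, -1.5]
width: 0.62
gripper_force: 15.0
t 47.62 p [ 0.5119 -0.3404  0.1099] tilt [ 0. -0. -1.] yaw_y deg -0.15 w 0.62
shift units [ 0.04 -0.01  0.07] m [-0.0004  0.0014 -0.0029]
turn units about tool z -0.04 q7 0.5632327261815767
```

```bash
python3 -m creep '[[0.04,0,0.04,0,0],[0,0,0.04,0,0],[0,0,0.02,0,0],[0,0,0,0,0.8],[0,0,0,0,0.8],[0,0,0,0,0.8],[0,0,-0.4,0,0.8],[0,0,-0.8,0,0.8],[0,0,-0.9,0,0.8],[0,0,-0.9,0,0.8],[0,0,-0.9,0,0.8],[0,0,0,0,0.8]]'; python3 - <<'E'
from h import *
P=cloud(shot('wrist'));rect('yellow',P,(.5115,-.336),.06,.135,.155)
w=shot('top');P=cloud(w);rect('green',P,(.432,.2465),.09,.065,.085)
go(.4323,.2463,.26,19.6)
E
```

```text
clock: 49.12
position: [0.5131, -0.3394, 0.2659]
ee_rot: [2.22, 2.214, 0.003]
force: [-1.2, 0.1, 0.3]
width: 0.802
gripper_force: 0.0
yellow 4608 zmed 0.1454 [array([ 513.2, -335. ]), array([68.8, 55.1]), np.float64(89.8)]
green 400 zmed 0.0769 [array([431.8, 246.1]), array([56.8, 68.5]), np.float64(18.7)]
t 49.23 p [ 0.5117 -0.3383  0.2623] tilt [ 0.001 -0.001 -1.   ] yaw_y deg -0.13 w 0.795
shift units [14.61 -2.02  0.05] m [-0.0794  0.5846 -0.0023]
turn units about tool z -4.93 q7 0.5449889591275007
```

```bash
python3 -m creep '[[0.5,-0.3,0,0,0.85],[0.9,-0.4,0,0,0.85],[0.9,-0.4,0,0,0.85],[0.9,-0.4,0,0,0.85],[0.9,-0.4,0,0,0.85],[0.9,-0.1,0,0,0.85],[0.9,0,0,0,0.85],[0.9,0,0,0,0.85],[0.9,0,0,0,0.85],[0.9,0,0,0,0.85],[0.9,0,0,0,0.85],[0.9,0,0,0,0.85]]'; python3 -m creep '[[0.9,0,0,0,0.85],[0.9,0,0,0,0.85],[0.9,0,0,0,0.85],[0.8,0,0,0,0.85],[0,0,0,-1,0.85],[0,0,0,-1,0.85],[0,0,0,-1,0.85],[0,0,0,-1,0.85],[0,0,0,-0.9,0.85],[0,0,0,0,0.85]]';  python3 - <<'E'
from h import *
P=cloud(shot('wrist'));rect('green',P,(.432,.2465),.06,.07,.085)
go(.4323,.2463,.036,19.6)
E
```

```text
clock: 50.72
position: [0.4318, 0.0788, 0.2608]
ee_rot: [-2.223, -2.218, 0.002]
force: [1.7, 0.2, 0.2]
width: 0.843
gripper_force: 0.0
clock: 51.98
position: [0.4325, 0.2175, 0.2607]
ee_rot: [-1.814, -2.564, 0.002]
force: [-0.4, 0.6, 0.6]
width: 0.848
gripper_force: 0.0
green 3346 zmed 0.077 [array([432.4, 246.2]), array([56. , 67.7]), np.float64(19.6)]
t 52.02 p [0.4325 0.2175 0.2608] tilt [-0.001 -0.001 -1.   ] yaw_y deg 19.38 w 0.846
shift units [0.68 0.24 5.62] m [-2.000e-04  2.880e-02 -2.248e-01]
turn units about tool z -0.05 q7 -0.3123176509675185
```

```bash
python3 -m creep '[[0.34,0.12,0,0,0.85],[0.34,0.12,0,0,0.85],[0,0,0.7,0,0.85],[0,0,0.9,0,0.85],[0,0,0.9,0,0.85],[0,0,0.9,0,0.85],[0,0,0.8,0,0.85],[0,0,0.7,0,0.85],[0,0,0.5,0,0.85],[0,0,0.22,0,0.85],[0,0,0,0,0.85]]'; python3 - <<'E'
from h import *
go(.4324,.2462,.036,19.6)
E
```

```text
clock: 53.4
position: [0.4327, 0.2473, 0.0365]
ee_rot: [-1.813, -2.565, 0.001]
force: [1.0, 0.8, 0.2]
width: 0.847
gripper_force: 0.0
t 53.4 p [0.4327 0.2473 0.0365] tilt [-0.001 -0.    -1.   ] yaw_y deg 19.5 w 0.847
shift units [-0.02 -0.02  0.01] m [-0.0003 -0.0011 -0.0005]
turn units about tool z -0.03 q7 -0.5130042032906619
```

```bash
python3 -m creep '[[0,0,0,0,0],[0,0,0,0,0],[0,0,0,0,0],[0,0,0,0,0],[0,0,-0.2,0,0],[0,0,-0.6,0,0],[0,0,-0.9,0,0],[0,0,-0.9,0,0],[0,0,-0.9,0,0],[0,0,-0.9,0,0],[0,0,-0.9,0,0],[0,0,-0.8,0,0]]' 15; python3 -m creep '[[0,0,0,1,0],[0,0,0,1,0],[0,0,0,1,0],[0,0,0,1,0],[0,0,0,0.87,0],[-0.5,0,0,0,0],[-0.9,0,0,0,0],[-0.9,0,0,0,0],[-0.9,0,0,0,0],[-0.9,0,0,0,0],[-0.9,0,0,0,0],[-0.9,0,0,0,0]]'; python3 - <<'E'
from h import *
go(.514,-.2605,.27,0)
E
```

```text
clock: 54.9
position: [0.4326, 0.2466, 0.2825]
ee_rot: [1.814, 2.565, 0.001]
force: [0.1, -0.3, -0.4]
width: 0.627
gripper_force: 15.0
clock: 56.4
position: [0.4324, 0.0095, 0.2811]
ee_rot: [2.221, 2.221, 0.001]
force: [0.8, 0.2, -0.8]
width: 0.628
gripper_force: 15.0
t 56.4 p [0.4324 0.0095 0.2811] tilt [ 0.  0. -1.] yaw_y deg -0.0 w 0.628
shift units [-6.75  2.04  0.28] m [ 0.0816 -0.27   -0.0111]
turn units about tool z -0.0 q7 -0.1575318396883179
```

```bash
python3 -m creep '[[-0.9,0,0,0,0],[-0.9,0.1,0,0,0],[-0.9,0.3,0,0,0],[-0.9,0.4,0,0,0],[-0.9,0.4,0,0,0],[-0.8,0.4,0,0,0],[-0.6,0.3,0,0,0],[-0.4,0.1,0,0,0],[0,0,0,0,0],[0,0,0,0,0]]'; python3 - <<'E'
from h import *
go(.514,-.2605,.1085,0)
E
```

```text
clock: 57.65
position: [0.5126, -0.2401, 0.2808]
ee_rot: [-2.22, -2.222, -0.001]
force: [0.1, -1.0, -0.5]
width: 0.628
gripper_force: 15.0
t 57.65 p [ 0.5126 -0.2401  0.2808] tilt [-0.     0.001 -1.   ] yaw_y deg 0.04 w 0.628
shift units [-0.51  0.04  4.31] m [ 0.0014 -0.0204 -0.1723]
turn units about tool z 0.01 q7 0.37281884445588975
```

```bash
python3 -m creep '[[-0.26,0.02,0,0,0],[-0.25,0.02,0,0,0],[0,0,0.7,0,0],[0,0,0.8,0,0],[0,0,0.7,0,0],[0,0,0.6,0,0],[0,0,0,0,0]]'; python3 - <<'E'
from h import *
go(.514,-.2605,.1085,0)
P=cloud(shot('wrist'));rect('yellow',P,(.5115,-.336),.05,.135,.155)
E
```

```text
clock: 58.52
position: [0.5132, -0.2618, 0.1672]
ee_rot: [-2.22, -2.218, 0.002]
force: [-0.2, -0.1, -1.0]
width: 0.629
gripper_force: 15.0
t 58.52 p [ 0.5132 -0.2618  0.1672] tilt [-0.003  0.001 -1.   ] yaw_y deg -0.04 w 0.629
shift units [0.03 0.02 1.47] m [ 0.0008  0.0013 -0.0587]
turn units about tool z -0.01 q7 0.4184663988512862
yellow 0
```

```bash
python3 -m creep '[[0.03,0.02,0.4,0,0],[0,0,0.4,0,0],[0,0,0.4,0,0],[0,0,0.2,0,0],[0,0,0.05,0,0],[0,0,0.03,0,0],[0,0,0,0,0]]';python3 -m creep '[[0,0,0,0,0.8],[0,0,0,0,0.8],[0,0,0,0,0.8],[0,0,-0.4,0,0.8],[0,0,-0.8,0,0.8],[0,0,-0.9,0,0.8],[0,0,-0.9,0,0.8],[0,0,-0.9,0,1],[0,0,-0.9,0,1],[0,0,0,0,1]]'; python3 - <<'E'
from h import *
P=cloud(shot('wrist'));rect('boxes',P,(.5115,-.30),.09,.135,.155);rect('green',P,(.514,-.26),.036,.135,.157)
P=cloud(shot('top'));rect('jar',P,(.54,.436),.05,.08,.11);rect('lemon',P,(.63,.41),.06,.03,.07)
go(.44,.40,.28,-90)
E
```

```text
clock: 59.45
position: [0.5155, -0.2606, 0.1099]
ee_rot: [2.221, 2.221, 0.0]
force: [-0.2, -0.5, -0.5]
width: 0.629
gripper_force: 15.0
clock: 60.7
position: [0.5165, -0.2612, 0.3058]
ee_rot: [2.218, 2.217, 0.004]
force: [-0.3, 0.8, -0.3]
width: 0.994
gripper_force: 0.0
boxes 6672 zmed 0.1462 [array([ 515.4, -298.3]), array([144.1,  58.2]), np.float64(89.0)]
green 3312 zmed 0.1469 [array([ 516.9, -260.3]), array([56. , 67.5]), np.float64(0.4)]
jar 317 zmed 0.093 [array([540.3, 435.8]), array([60.5, 59.5]), np.float64(0.2)]
lemon 200 zmed 0.0479 [array([668., 425.]), array([37.1, 62.9]), np.float64(10.1)]
t 60.8 p [ 0.5152 -0.2605  0.3023] tilt [ 0.001 -0.    -1.   ] yaw_y deg -0.01 w 0.999
shift units [16.51 -1.88  0.55] m [-0.0752  0.6605 -0.0223]
turn units about tool z 22.5 q7 0.40671945607497895
```

```bash
python3 -m creep '[[0.5,-0.4,0,0,1],[0.9,-0.5,0,0,1],[0.9,-0.5,0,0,1],[0.9,-0.5,0,0,1],[0.9,-0.1,0,0,1],[0.9,0,0,0,1],[0.9,0,0,0,1],[0.9,0,0,0,1],[0.9,0,0,0,1],[0.9,0,0,0,1],[0.9,0,0,0,1],[0.9,0,0,0,1]]' >/dev/null; python3 -m creep '[[0.9,0,0,0,1],[0.9,0,0,0,1],[0.9,0,0,0,1],[0.9,0,0,0,1],[0.9,0,0,0,1],[0.9,0,0,0,1],[0.6,0,0,0,1],[0,0,0,-1,1],[0,0,0,-1,1],[0,0,0,-1,1],[0,0,0,-1,1],[0,0,0,-1,1]]'; python3 -m creep '[[0,0,0,-1,1],[0,0,0,-1,1],[0,0,0,-1,1],[0,0,0,-1,1],[0,0,0,-1,1],[0,0,0,-1,1],[0,0,0,-1,1],[0,0,0,-1,1],[0,0,0,-1,1],[0,0,0,-1,1],[0,0,0,-1,1]]'; python3 -m creep '[[0,0,0,-1,1],[0,0,0,-1,1],[0,0,0,-1,1],[0,0,0,-1,1],[0,0,0,-1,1],[0,0,0,-1,1],[0,0,0,-0.5,1],[0,0,0,0,1]]'; python3 - <<'E'
from h import *
P=cloud(shot('top'));rect('jar',P,(.54,.436),.05,.08,.11)
go(.5402,.4355,.04,90)
E
```

```text
clock: 63.8
position: [0.4349, 0.3949, 0.3004]
ee_rot: [-1.799, -2.575, 0.004]
force: [0.0, 0.4, 1.4]
width: 1.0
gripper_force: 0.0
clock: 65.18
position: [0.4349, 0.3949, 0.3004]
ee_rot: [-0.703, -3.061, 0.003]
force: [0.1, 0.6, -0.8]
width: 0.996
gripper_force: 0.0
clock: 66.18
position: [0.4352, 0.3952, 0.301]
ee_rot: [-0.001, -3.141, 0.001]
force: [-0.7, -0.7, -0.3]
width: 0.998
gripper_force: 0.0
jar 314 zmed 0.093 [array([541.2, 436.5]), array([60.7, 57.8]), np.float64(88.2)]
t 66.22 p [0.4352 0.3953 0.3011] tilt [-0.001 -0.001 -1.   ] yaw_y deg 89.93 w 0.999
shift units [-2.63  1.01  6.53] m [ 0.105   0.0402 -0.2611]
turn units about tool z -0.02 q7 0.5092730830872209
```

```bash
python3 -m creep '[[-0.7,0.3,0,0,1],[-0.7,0.3,0,0,1],[-0.7,0.3,0,0,1],[-0.53,0.12,0,0,1],[0,0,0.7,0,1],[0,0,0.9,0,1],[0,0,0.9,0,1],[0,0,0.9,0,1],[0,0,0.4,0,1],[0,0,0,0,1]]'; python3 - <<'E'
from h import *
P=cloud(shot('wrist'));rect('jar',P,(.54,.436),.05,.085,.11)
go(.5405,.4358,.04,90)
E
```

```text
clock: 67.47
position: [0.5403, 0.4359, 0.1488]
ee_rot: [-0.001, -3.14, 0.002]
force: [-0.5, -0.2, 1.3]
width: 0.997
gripper_force: 0.0
jar 5795 zmed 0.0933 [array([540.5, 437.2]), array([61.6, 61.8]), np.float64(67.3)]
t 67.53 p [0.5407 0.4366 0.1502] tilt [ 0.  0. -1.] yaw_y deg 89.97 w 1.0
shift units [ 0.01 -0.02  2.75] m [-0.0002 -0.0008 -0.1102]
turn units about tool z -0.01 q7 0.5079769637676335
```

```bash
python3 -m creep '[[0,0,0.7,0,1],[0,0,0.8,0,1],[0,0,0.7,0,1],[0,0,0.4,0,1],[0,0,0.15,0,1],[0,0,0,0,1],[0,0,0,0,0],[0,0,0,0,0],[0,0,0,0,0],[0,0,0,0,0],[0,0,0,0,0]]' 30; python3 -m creep '[[0,0,-0.2,0,0],[0,0,-0.6,0,0],[0,0,-0.9,0,0],[0,0,-0.9,0,0],[0,0,-0.9,0,0],[0,0,-0.9,0,0],[0,0,-0.9,0,0],[0,0,-0.9,0,0],[0.4,0,-0.4,0,0],[0.8,0,0,0,0],[0.8,0,0,0,0],[0.5,0,0,0,0]]'; python3 - <<'E'
from h import *
go(.5915,-.3004,.29,90)
E
```

```text
clock: 68.9
position: [0.5407, 0.4366, 0.0398]
ee_rot: [0.0, 3.141, 0.001]
force: [0.2, -0.3, 2.3]
width: 0.666
gripper_force: 30.0
clock: 70.4
position: [0.4371, 0.4361, 0.3027]
ee_rot: [0.003, -3.14, 0.002]
force: [-0.3, 0.5, -2.8]
width: 0.665
gripper_force: 30.0
t 70.4 p [0.4371 0.4361 0.3027] tilt [-0.002 -0.001 -1.   ] yaw_y deg 90.12 w 0.665
shift units [ -3.82 -18.42   0.34] m [ 0.1544 -0.7365 -0.0127]
turn units about tool z 0.03 q7 0.4598193255678767
```

```bash
python3 -m creep '[[0,-0.4,0,0,0],[0,-0.9,0,0,0],[0,-0.9,0,0,0],[0,-0.9,0,0,0],[0,-0.9,0,0,0],[0,-0.9,0,0,0],[0,-0.9,0,0,0],[0,-0.9,0,0,0],[0,-0.9,0,0,0],[0,-0.9,0,0,0],[0,-0.9,0,0,0],[0,-0.9,0,0,0]]'; python3 -m creep '[[0,-0.9,0,0,0],[0,-0.9,0,0,0],[0,-0.9,0,0,0],[-0.1,-0.9,0,0,0],[-0.4,-0.9,0,0,0],[-0.6,-0.9,0,0,0],[-0.6,-0.9,0,0,0],[-0.6,-0.7,0,0,0],[-0.5,-0.3,0,0,0],[0,0,0,0,0],[0,0,0,0,0]]'; python3 - <<'E'
from h import *
go(.5915,-.3004,.29,90)
E
```

```text
clock: 71.9
position: [0.4394, 0.0223, 0.3029]
ee_rot: [-0.002, -3.141, 0.001]
force: [1.3, -0.5, -2.7]
width: 0.664
gripper_force: 30.0
clock: 73.28
position: [0.5514, -0.2674, 0.3029]
ee_rot: [-0.0, -3.14, -0.001]
force: [-0.1, -0.3, -3.3]
width: 0.665
gripper_force: 30.0
t 73.28 p [ 0.5514 -0.2674  0.3029] tilt [-0.001  0.001 -1.   ] yaw_y deg 89.98 w 0.665
shift units [-1.   -0.82  0.32] m [ 0.0401 -0.033  -0.0129]
turn units about tool z -0.0 q7 1.8249308747197028
```

```bash
python3 -m creep '[[-0.5,-0.41,0,0,0],[-0.5,-0.41,0,0,0],[0,0,0.6,0,0],[0,0,0.8,0,0],[0,0,0.8,0,0],[0,0,0.8,0,0],[0,0,0.6,0,0],[0,0,0,0,0],[0,0,0,0,0]]'; python3 - <<'E'
from h import *
go(.5915,-.3004,.111,90)
E
```

```text
clock: 74.4
position: [0.5927, -0.3006, 0.161]
ee_rot: [0.0, 3.14, -0.001]
force: [0.2, 0.2, -2.9]
width: 0.662
gripper_force: 30.0
t 74.4 p [ 0.5927 -0.3006  0.161 ] tilt [ 0.001 -0.001 -1.   ] yaw_y deg 89.99 w 0.662
shift units [0.03 0.   1.25] m [-0.0012  0.0002 -0.05  ]
turn units about tool z -0.0 q7 1.8096729207620452
```

```bash
python3 -m creep '[[0.03,0,0.4,0,0],[0,0,0.4,0,0],[0,0,0.3,0,0],[0,0,0.12,0,0],[0,0,0.03,0,0],[0,0,0,0,0]]';python3 -m creep '[[0,0,0,0,0.9],[0,0,0,0,0.9],[0,0,0,0,0.9],[0,0,-0.4,0,0.9],[0,0,-0.8,0,0.9],[0,0,-0.9,0,0.9],[0,0,-0.9,0,0.9],[0,0,-0.9,0,0.9],[0,0,-0.5,0,0.9],[0,0,0,0,0.9]]'; python3 -m creep '[[0.9,0,0,0,0.9],[0.9,0,0,0,0.9],[0.9,0,0,0,0.9],[0.9,-0.9,0,0,0.9],[0.4,-0.9,0,0,0.9],[0,-0.9,0,0,0.9],[0,-0.9,0,0,0.9],[0,-0.9,0,0,0.9],[0,-0.9,0,0,0.9],[0,0,0,0,0.9]]'; python3 - <<'E'
from h import *
d=shot('top');P=cloud(d);c=(.5335,-.3004)
rect('jar',P,(.5915,-.30),.042,.155,.175);rect('boxes',P,(.513,-.30),.08,.135,.152);rect('platter',P,c,.12,.06,.085)
rect('key',P,(.442,-.018),.04,.12,.145);rect('pin',P,(.439,-.173),.03,.1,.14);rect('shaker',P,(.5045,.19),.03,.03,.06)
cv2.imwrite('pics/t4.png',cv2.resize(d['pixels'][90:270,90:430],None,fx=2.3,fy=2.3,interpolation=cv2.INTER_CUBIC))
E
```

```text
clock: 75.15
position: [0.5916, -0.3003, 0.1101]
ee_rot: [-0.0, 3.141, -0.0]
force: [-2.0, 0.6, 1.1]
width: 0.666
gripper_force: 30.0
clock: 76.4
position: [0.5922, -0.3007, 0.2883]
ee_rot: [0.0, 3.138, -0.003]
force: [-0.1, 0.4, 0.1]
width: 0.9
gripper_force: 0.0
clock: 77.65
position: [0.4293, -0.5191, 0.2835]
ee_rot: [-0.006, -3.139, -0.001]
force: [-0.0, 0.1, -0.6]
width: 0.901
gripper_force: 0.0
jar 365 zmed 0.1631 [array([ 591.6, -298. ]), array([60.6, 61.3]), np.float64(1.2)]
boxes 906 zmed 0.1465 [array([ 515.2, -297.7]), array([144.4,  57.8]), np.float64(88.0)]
platter 1936 zmed 0.0709 [array([ 529.7, -298.1]), array([207.7, 201.9]), np.float64(72.5)]
key 62 zmed 0.1327 [array([442.1, -17.7]), array([ 9.7, 53.8]), np.float64(68.6)]
pin 67 zmed 0.1186 [array([ 436.1, -169.4]), array([25. , 21.1]), np.float64(89.0)]
shaker 44 zmed 0.0414 [array([504.4, 190.7]), array([19.6, 20.1]), np.float64(0.9)]
```

View pics/t4.png

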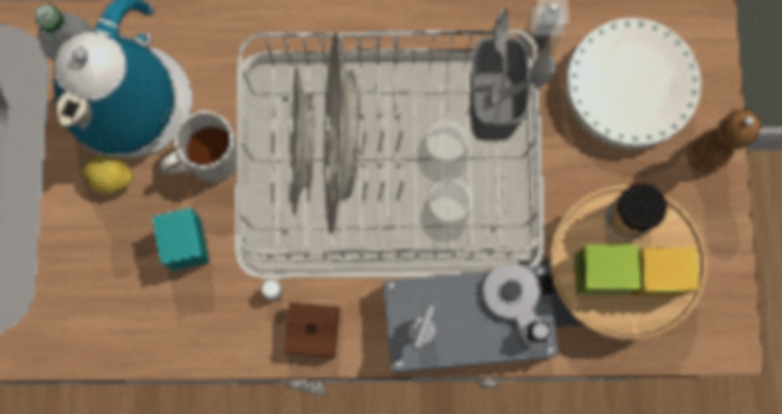

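The platter holds green (612,267), yellow (670,270) and the jar (640,208), all inside the rim. The pin is home at (538,330), the key is wound, and the lemon, mug and shaker haven't been moved.

```bash
python3 -c "
from h import *
print(sign_off())"
```

```text
the job is handed in; nothing more can be done
None
```

The job is handed in: the wheel is locked with the pin fully home, the key was then wound to its stop, and the honey jar and both tea boxes stand on the platter inside its rim. There was no cocoa tin, and I left the lemon, mug and shaker alone.

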